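# Unlock the desk box with its keyed plug

## Robot

A 7-joint arm with a two-finger parallel gripper is mounted at the origin on a cart in front of the work surface, level with it; the furniture and walls round the work are solid. World frame = base frame: x ahead of the robot, y to its left, z up, the work surface at z = 0. Lengths are in m, angles in rad, forces in N, time in s.
With the tool pointing down it reaches from about 0.4 to 0.85 m from the base axis. Payload 4.5 kg.
Tool frame: the origin (TCP) lies at the very end of the fingers, on their centre line; the grasp point (between the pads) lies 19 mm behind it (env.tcp_to_grasp is the distance from the TCP to the grasp point, in m); z points along the fingers, y is the direction in which the jaws open and shut (so a half turn about z gives the same grasp; the last joint's range is limited). The gripper opens to 85 mm and grips with 20 to 120 N. Pads are 22 mm wide; open, the fingers measure 114 mm over their backs; the gripper's body (76 mm by 85 mm) begins 54 mm behind the grasp point. The pads swing forward as they close: fully open they stand 13 mm farther back than shut.
Start: joints at [-1.095, 0.689, -0.195, 1.565, 0.157, 0.902, -0.215], TCP at [0.267, 0.565, 0.231] pointing down, gripper open.
Joint ranges: [-3.01, 3.01], [-0.46, 2.08], [-1.47, 1.51], [0.13, 2.56], [-1, 4.14], [0.04, 2.09], [-2.66, 2.66]. Speed limits (rad/s): [2.57, 2.57, 3.14, 3.14, 3.14, 3.14, 3.14].

## Interface

Orientations are given as a 3x3 rotation matrix whose columns are the frame's x, y, z axes.
In Python, from station import env, imaging gives the robot as it stands.
- The arm moves only by the shell command python3 -m pendant 'ROWS' [FORCE]. ROWS is JSON, a list of rows, each a list of 3 entries, a list of its own where there are three numbers: the shift along the tool's x, y, z in mm, then the turn, a rotation vector about the tool's x, y, z in rad, then the opening, from 0 (shut) to 1 (fully open). A call has 1 to 5 rows; each row shifts and turns the pose as measured when the row begins, along the tool's axes as they then stand; what a row does not reach is not made up. A row lasts 1/8 s, in which the tool goes at most 62.5 mm and 10.7 degrees, less where a joint would pass 70% of its speed; a pose out of reach is approached as far as the arm can. A call is refused whole if a number of a shift passes 62.5 or a number of a turn 0.188, either way. A call with a gripper value outside its range is refused whole. The fingers move at their own pace and stop on an object; FORCE is the grip in N (left out, the last holds). Time passes only in rows, so rows that do not move let the fingers close. It gives the time, the measured TCP pose, the force and the opening at its end, in the units of the state.
- env.read_state(): the state, without advancing time (a new reading comes with each control period).
- imaging.get_image(name): name is "scene" or "top"; returns the picture (400x640x3 uint8, red, green, blue); there is no depth.
- imaging.camera_info(name): a dict with "camera_matrix" (3x3 intrinsics, pixels), "rvec" (rotation vector, rad) and "tvec" (3), from world to camera coordinates, as OpenCV has them. Camera axes: x right, y down, z forward; pixel columns grow to the right and rows downward; lengths in m; the calibration is good to about 2 mm. A picture is of the moment at which its call begins. camera_info takes no time and is no camera call.
- env.job_done(): hands the job in, once; it reports no verdict.
Trained networks look in the newest picture that a camera, given by its name, has taken for a name from the list of things; names that differ only in an ending like _2 or _b are one class to them, and where a whole thing is asked for, a point or a joint stands for the part that bears it (a point fixed in the world has none). Each returns a list of dicts, best first, with "p" (0 to 1); they miss things now and then, are a little off and sometimes report something else, mostly with a low value. They report only what shows in the picture. A call takes as long as a camera call.
- imaging.boxes_of(camera, name): "at" ([x, y, z] in m, in world coordinates, good to about 4 mm: the middle of the surface that is visible of it).
- imaging.cut_out(camera, name): "region" (400x640 bool, what is visible of it).
The state is a dict: "clock": time; "joints": joint angles; "qvel": joint speeds; "effort": joint torques, N m; "tool_pos": TCP position; "ee_rot": TCP orientation; "contact_force": force on the tool from outside, world axes, zero at the start; "torque": the same for the moment, N m; "opening": opening from 0.0 (shut) to 1.0 (fully open).
Only numpy, scipy, OpenCV 4.12 (cv2) and the standard library are available. Lean on these libraries where they do the work, as an engineer would, in place of code of your own. Each camera call takes 0.05 s, during which the arm holds its last target.

## Task

Unlock the grey box on the desk with the keyed plug that stands beside it: lower the plug's notched square shank into the round lock, feeling for the one way round in which the notch passes the rib in the bore, until its flange lies fully home on the lock. Then turn it clockwise (seen from above) as far as it goes, so that the bolt is drawn out of the staple, and leave the plug standing in the lock. Do not disturb the chess rook or the black eraser.

Things in the scene. Friction and masses are not known exactly. Their poses are not given: they have to be found in the camera images.
- plug_grip (a point): Centre of the keyed plug's grip bar: grey, upright, 40 mm along x, 12 mm thick along y (pinch it across y), 44 mm tall; 22 mm above the flange's top, 28 mm above its underside, 52 mm above the plug's foot, on its axis. x points over the notch, z up. The plug is loose, 0.12 kg, and starts upright on its shank on the desk.
- plug_foot (a point): Centre of the plug's foot. Square metal shank 26 x 26 mm, 24 mm long, with a full-length notch 9 mm wide, 6 mm deep in the middle of its +x side; above it a grey round flange, 52 mm across, 6 mm thick, with a small pointer on its edge over the notch. Axes as plug_grip.
- lock_mouth (a point): Centre of the lock's round steel rotor (62 mm across), at its top face, 64 mm above the desk. Fixed to the box: its axes do NOT turn with the rotor. With the plug fully home the flange rests on this face and the grip bar's centre is 28 mm above this point.
- lock_bore (a point): On the rotor's axis 4 mm below its top face, at the start of the square bore: 29 x 29 mm, 30 mm deep, below a 45-degree funnel 37 mm wide at the top. A rib 6 mm wide stands 6 mm inward in the middle of one side, from here down. The plug enters only with its notch over the rib (within 0.12 rad; pressing may turn the rotor a little into line); else it stops within 6 mm of the top face. Fixed axes.
- lockbox: Grey box, fixed; origin on the desk under the rotor. Lock case 120 (x) x 110 (y) mm, top 60 mm high; a lower lidded part, 42 mm high, on its -y side. The rib starts 0.1 to 0.9 rad clockwise (from above) of this +x, to be seen or felt. The rotor stays where left (friction 0.12 N m) and turns clockwise to a stop with the rib at -y, drawing a bolt from a staple on the lid. Short lines mark +x and -y.
- rook_mid (a point): White chess rook, 74 mm wide, 67 mm tall, loose bystander; point at half height.
- eraser_mid (a point): Black eraser block 22 x 48 x 16 mm, loose bystander; point at half height.

How it is judged:
By the outcome, as a careful person would: the job done as asked, in the order asked, and still so for the second after the job is handed in, with the robot touching nothing.
It also fails if it takes over 51 s, if anything falls off the work surface, if the arm or the gripper's body presses on something with over 40 N, if the wrist force passes 120 N, or if a joint passes its speed limit or range.

## Working session

There is one attempt and no reset: what is moved stays moved. The work goes in short steps, Python scripts to look and compute and a shell command to move; the robot and the scene stay as the last step left them, time stands still between calls to the robot, and variables do not carry over. Pictures are saved under pics/ and viewed, and the job is handed in when it is done.

```bash
mkdir -p pics
cat > h.py <<'E'
import numpy as np,cv2
from station import env,imaging
def cam(n):
    c=imaging.camera_info(n);return np.array(c["camera_matrix"],float),np.array(c["rvec"],float).ravel(),np.array(c["tvec"],float).ravel()
def atz(n,u,v,z):
    K,r,t=cam(n);R=cv2.Rodrigues(r)[0]
    d=R.T@np.linalg.solve(K,[u,v,1]);o=-R.T@t
    return o+d*(z-o[2])/d[2]
def proj(n,P):
    K,r,t=cam(n);return cv2.projectPoints(np.array(P,float).reshape(-1,3),r,t,K,None)[0].reshape(-1,2)
def save(n,f,crop=None,s=1):
    im=imaging.get_image(n)[:,:,::-1]
    if crop: im=im[crop[1]:crop[3],crop[0]:crop[2]]
    if s!=1: im=cv2.resize(im,None,fx=s,fy=s,interpolation=cv2.INTER_CUBIC)
    cv2.imwrite("pics/"+f,im)
E
python3 - <<'E'
from h import *
np.set_printoptions(precision=4,suppress=True)
save("top","t0.png");save("scene","s0.png")
for c in("top","scene"):
    for n in("plug_grip","plug_foot","lock_mouth","lock_bore","lockbox","rook_mid","eraser_mid"):
        try: print(c,n,[(np.round(d["at"],3),round(d["p"],2)) for d in imaging.boxes_of(c,n)][:2])
        except Exception as e: print(c,n,e)
    K,r,t=cam(c);R=cv2.Rodrigues(r)[0];print(K[0,0],-R.T@t,R[2])
s=env.read_state();print(s,env.tcp_to_grasp)
E
```

```text
top plug_grip [(array([ 0.524, -0.024,  0.031]), 0.79)]
top plug_foot [(array([ 0.53 , -0.028,  0.032]), 0.75)]
top lock_mouth [(array([ 0.555, -0.26 ,  0.042]), 0.96), (array([ 0.357, -0.193,  0.015]), 0.31)]
top lock_bore [(array([ 0.556, -0.262,  0.043]), 0.8)]
top lockbox [(array([ 0.561, -0.265,  0.036]), 0.93)]
top rook_mid [(array([0.69 , 0.006, 0.011]), 0.92)]
top eraser_mid [(array([ 0.358, -0.19 ,  0.011]), 0.89)]
477.18276792249395 [ 0.4208 -0.0815  0.9205] [ 0.1329 -0.0404 -0.9903]
scene plug_grip [(array([ 0.521, -0.033,  0.029]), 0.96)]
scene plug_foot [(array([ 0.52 , -0.034,  0.03 ]), 0.64)]
scene lock_mouth [(array([ 0.535, -0.284,  0.041]), 0.79)]
scene lock_bore [(array([ 0.535, -0.281,  0.044]), 0.6), (array([ 0.351, -0.203,  0.019]), 0.18)]
scene lockbox [(array([ 0.534, -0.278,  0.04 ]), 0.85)]
scene rook_mid [(array([ 0.693, -0.   ,  0.011]), 0.7)]
scene eraser_mid [(array([ 0.352, -0.202,  0.018]), 0.55)]
506.01239879349623 [-0.0502 -0.6329  0.6774] [ 0.5732  0.555  -0.6028]
{'clock': 0.8, 'joints': array([-1.0952,  0.6891, -0.1946,  1.5653,  0.1573,  0.9025, -0.2151]), 'qvel': array([ 0.0022,  0.0013, -0.    ,  0.0006,  0.0007, -0.0007,  0.0005]), 'effort': array([  0.0004, -53.9501,  -1.2662, -15.8882,   0.0102,   0.0013,
         0.    ]), 'tool_pos': array([0.2672, 0.565 , 0.2313]), 'ee_rot': array([[-0.904 ,  0.4275,  0.    ],
       [ 0.4275,  0.904 ,  0.0001],
       [-0.    ,  0.0001, -1.    ]]), 'contact_force': array([ 0.4561, -0.4052,  0.6981]), 'torque': array([-0.0159,  0.0232, -0.0217]), 'opening': 1.0010817895693276} 0.0187
```

View pics/t0.png

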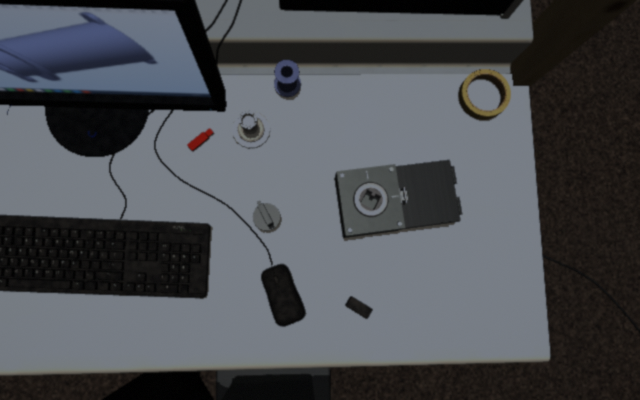

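View pics/s0.png

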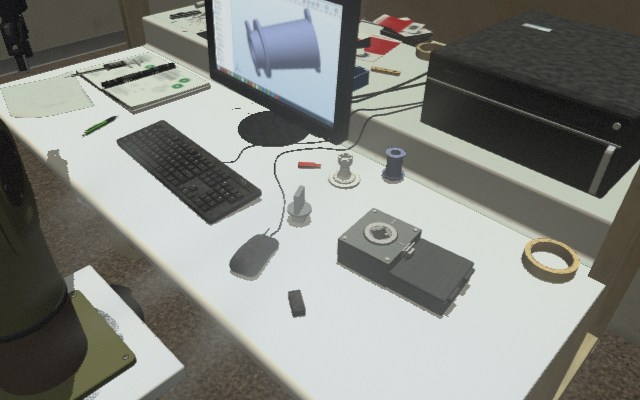

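```bash
python3 - <<'E'
import cv2
im=cv2.imread("pics/t0.png")
cv2.imwrite("pics/t0c.png",cv2.resize(im[60:260,330:590],None,fx=3,fy=3,interpolation=cv2.INTER_CUBIC) if 0 else cv2.resize(im[80:280,300:560],None,fx=3,fy=3,interpolation=cv2.INTER_CUBIC))
E
python3 - <<'E'
import cv2,numpy as np
im=cv2.imread("pics/t0.png")
g=lambda c:np.clip(255*(c/255.)**0.6*1.1,0,255).astype('uint8')
a=cv2.resize(g(im[150:250,325:475]),None,fx=5,fy=5,interpolation=cv2.INTER_CUBIC)
cv2.imwrite("pics/t0box.png",a)
a=cv2.resize(g(im[185:245,235:300]),None,fx=8,fy=8,interpolation=cv2.INTER_CUBIC)
cv2.imwrite("pics/t0plug.png",a)
im=cv2.imread("pics/s0.png")
cv2.imwrite("pics/s0c.png",cv2.resize(im[170:310,270:480],None,fx=3.8,fy=3.8,interpolation=cv2.INTER_CUBIC))
E
```

```text
(no output)
```

View pics/t0box.png

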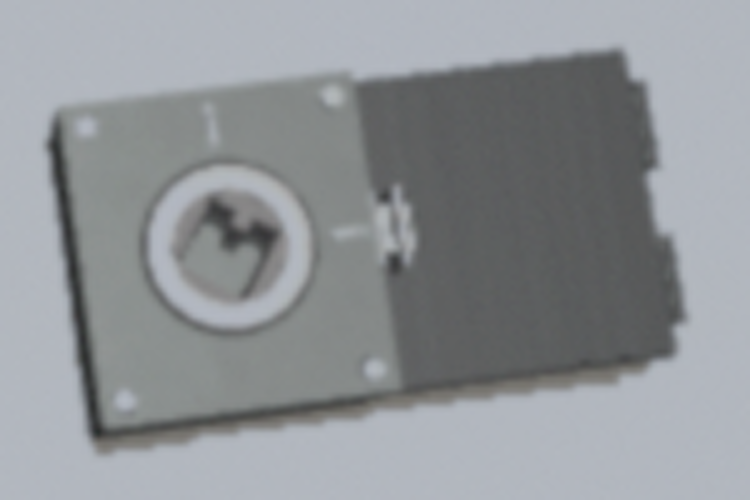

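View pics/t0plug.png

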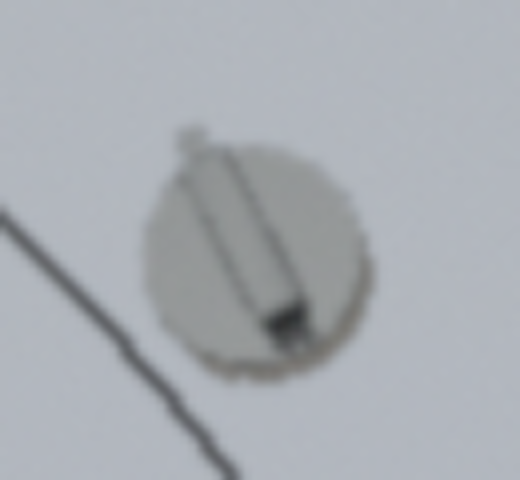

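View pics/s0c.png

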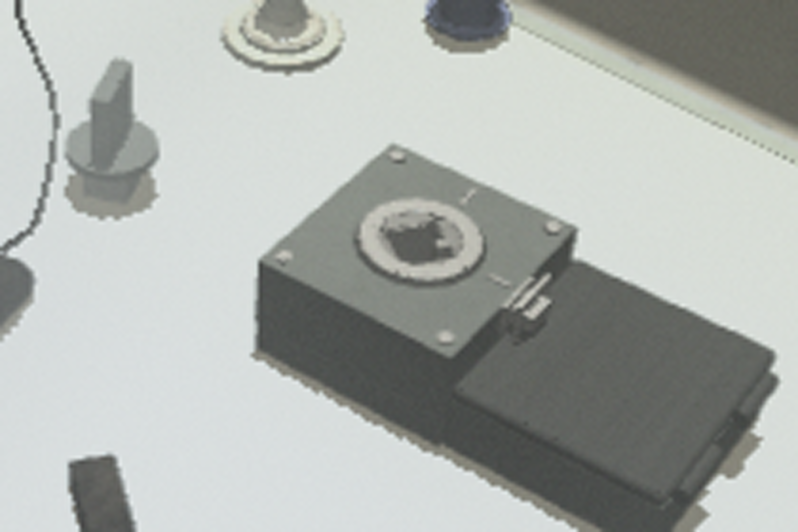

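```bash
cat > m.py <<'E'
from h import *
np.set_printoptions(precision=4,suppress=True)
B=lambda p,z:atz("top",325-.5+(p[0]+.5)/5,150-.5+(p[1]+.5)/5,z)
P=lambda p,z:atz("top",235-.5+(p[0]+.5)/8,185-.5+(p[1]+.5)/8,z)
S=lambda p,z:atz("scene",270-.5+(p[0]+.5)/3.8,170-.5+(p[1]+.5)/3.8,z)
ang=lambda a,b:np.arctan2(b[1]-a[1],b[0]-a[0])
c=B((231,246),.064);print("rotor",c,"scene",S((421,239),.064))
k=[(63,108),(350,72),(403,388),(95,430)]
K=[B(p,.06) for p in k];print("case",K,np.mean(K,0),"side",[np.linalg.norm(K[i]-K[(i+1)%4]) for i in range(4)])
print("yaw",ang(K[3],K[0]),ang(K[2],K[1]),ang(K[0],K[1])+np.pi/2,ang(K[3],K[2])+np.pi/2)
KS=[S(p,.06) for p in [(258,262),(391,145),(578,228),(449,355)]];print("caseS",KS,np.mean(KS,0),ang(KS[0],KS[1]),ang(KS[3],KS[2]))
q=[B(p,.060) for p in [(215,200),(280,240),(240,298),(180,255)]]
print("bore",np.mean(q,0),"sides",[np.linalg.norm(q[i]-q[(i+1)%4]) for i in range(4)])
print("rib ang",ang(q[3],q[0]),ang(q[2],q[1]),ang(q[0],q[1])+np.pi/2,ang(q[3],q[2])+np.pi/2)
f=P((257,260),.030);pt=P((190,132),.030);print("flange",f,"ptr",pt,np.linalg.norm(pt-f),ang(f,pt))
g=[P(p,.074) for p in [(183,178),(230,150),(303,298),(263,322)]]
print("bar",np.mean(g,0),ang(g[3],g[0]),ang(g[2],g[1]),[np.linalg.norm(g[i]-g[(i+1)%4]) for i in range(4)])
print("scene flange",S((112,150),.030),"bar top",S((111,82),.074))
for u,v in [(224,107),(183,0),(0,104),(150,108)]: print("monitor ray z=.1,.2,.3,.4",u,v,[atz("top",u,v,z)[:2] for z in(.1,.2,.3,.4)])
E
python3 m.py
```

```text
rotor [ 0.5526 -0.2181  0.064 ] scene [ 0.5496 -0.2196  0.064 ]
case [array([ 0.6054, -0.1582,  0.06  ]), array([ 0.618 , -0.2653,  0.06  ]), array([ 0.5   , -0.2801,  0.06  ]), array([ 0.4864, -0.1669,  0.06  ])] [ 0.5524 -0.2176  0.06  ] side [np.float64(0.1078920929076322), np.float64(0.11890740458909037), np.float64(0.11395245209388977), np.float64(0.11937662516682425)]
yaw 0.0733432132801657 0.12414748273236301 0.11690956728733659 0.12006056276593391
caseS [array([ 0.4837, -0.1718,  0.06  ]), array([ 0.6017, -0.1581,  0.06  ]), array([ 0.6157, -0.2667,  0.06  ]), array([ 0.4984, -0.2775,  0.06  ])] [ 0.5499 -0.2185  0.06  ] 0.11591074628122465 0.09168972373388483
bore [ 0.5524 -0.2179  0.06  ] sides [np.float64(0.027976427366797334), np.float64(0.026340592670330596), np.float64(0.026950750784541802), np.float64(0.024403319406183985)]
rib ang -0.5889925167621195 -0.6293386918677998 -0.5731622137913162 -0.6436742910921964
flange [ 0.5256 -0.0264  0.03  ] ptr [ 0.5561 -0.0108  0.03  ] 0.03423081342711616 0.47180360080584455
bar [ 0.5256 -0.0264  0.074 ] 0.4969913730776241 0.44747151876937125 [np.float64(0.012154236210285196), np.float64(0.03710699987839257), np.float64(0.010315764200088829), np.float64(0.036981427553407935)]
scene flange [ 0.5211 -0.0303  0.03  ] bar top [ 0.5229 -0.0283  0.074 ]
monitor ray z=.1,.2,.3,.4 224 107 [array([0.7149, 0.0439]), array([0.6791, 0.0286]), array([0.6432, 0.0133]), array([ 0.6074, -0.002 ])]
monitor ray z=.1,.2,.3,.4 183 0 [array([0.918 , 0.1197]), array([0.8574, 0.0952]), array([0.7968, 0.0707]), array([0.7362, 0.0461])]
monitor ray z=.1,.2,.3,.4 0 104 [array([0.722 , 0.4318]), array([0.6853, 0.3693]), array([0.6486, 0.3067]), array([0.6119, 0.2441])]
monitor ray z=.1,.2,.3,.4 150 108 [array([0.7137, 0.1735]), array([0.678 , 0.1424]), array([0.6423, 0.1113]), array([0.6066, 0.0802])]
```

```bash
python3 -m pendant '[[[-40,-35,0],[0,0,0],1],[[-40,-35,0],[0,0,0],1],[[-40,-35,0],[0,0,0],1],[[-40,-35,0],[0,0,0],1],[[-40,-35,0],[0,0,0],1]]' 40
cat > d.py <<'E'
import sys
from h import *
np.set_printoptions(precision=4,suppress=True)
x,y,z,yaw=map(float,sys.argv[1:5])   # yaw of tool y
s=env.read_state();R=np.array(s["ee_rot"]);p=np.array(s["tool_pos"])
ty=np.arctan2(R[1,1],R[0,1])
T=np.array([[np.sin(yaw),np.cos(yaw),0],[-np.cos(yaw),np.sin(yaw),0],[0,0,-1.]])
rv=cv2.Rodrigues(R.T@T)[0].ravel()
print("t",round(s["clock"],2),"p",p,"ty",round(ty,4),"shift mm",R.T@(np.array([x,y,z])-p)*1e3,"turn",rv,"tilt",R[:2,2],"F",np.array(s["contact_force"]),"M",np.array(s["torque"]),"open",round(s["opening"],3),"\nj",np.array(s["joints"]))
E
python3 d.py .524 -.028 .15 2.036
```

```text
clock: 1.42
tool_pos: [0.3743, 0.3208, 0.2306]
ee_rot: [[-0.908, 0.419, 0.001], [0.419, 0.908, 0.007], [0.002, 0.006, -1.0]]
contact_force: [0.7, -0.5, 0.2]
opening: 0.998
t 1.43 p [0.3743 0.3208 0.2306] ty 1.138 shift mm [-282.3576 -254.3161   78.4086] turn [ 1.4151 -0.6818 -0.0006] tilt [0.0007 0.0067] F [ 0.7306 -0.5407  0.1826] M [ 0.0079 -0.0691 -0.0168] open 0.998 
j [-0.6455  0.5223 -0.2363  1.9591  0.1818  0.6748  0.1448]
```

```bash
sed -i 's/^T=.*/T=np.array([[-np.sin(yaw),np.cos(yaw),0],[np.cos(yaw),np.sin(yaw),0],[0,0,-1.]])/' d.py
python3 -m pendant '[[[-43,-39,0],[0,0,0],1],[[-43,-39,0],[0,0,0],1],[[-43,-39,0],[0,0,0],1],[[-43,-39,0],[0,0,0],1],[[-43,-39,0],[0,0,0],1]]'
python3 d.py .524 -.028 .15 2.036
```

```text
clock: 2.05
tool_pos: [0.4923, 0.0461, 0.2302]
ee_rot: [[-0.909, 0.418, 0.006], [0.418, 0.908, 0.009], [-0.002, 0.011, -1.0]]
contact_force: [1.6, 0.8, 0.2]
opening: 0.997
t 2.05 p [0.4923 0.0461 0.2302] ty 1.1398 shift mm [-59.6075 -54.9916  79.737 ] turn [ 0.0096  0.0064 -0.8962] tilt [0.006  0.0094] F [1.6369 0.8095 0.1716] M [ 0.0033 -0.0457 -0.0487] open 0.997 
j [ 0.0001  0.527  -0.2791  1.9557  0.2102  0.6786  0.7337]
```

```bash
python3 -m pendant '[[[-30,-27,0],[0,0,0],1],[[-29,-27,0],[0,0,0],1],[[0,0,0],[0.01,0.006,-0.18],1],[[0,0,10],[0,0,-0.18],1],[[0,0,15],[0,0,-0.18],1]]'
python3 d.py .524 -.028 .11 2.036
python3 -m pendant '[[[0,0,10],[0,0,-0.18],1],[[0,0,10],[0,0,-0.18],1],[[0,0,10],[0,0,0],1],[[0,0,0],[0,0,0],1]]'
python3 d.py .524 -.028 .11 2.036
```

```text
clock: 2.68
tool_pos: [0.5274, -0.0384, 0.2056]
ee_rot: [[-0.994, -0.111, 0.003], [-0.111, 0.994, -0.002], [-0.003, -0.002, -1.0]]
contact_force: [1.0, -1.1, 0.3]
opening: 1.003
t 2.67 p [ 0.5274 -0.0384  0.2056] ty 1.6824 shift mm [ 2.5139 10.9212 95.6119] turn [-0.0026  0.0023 -0.3536] tilt [ 0.003  -0.0019] F [ 1.0019 -1.1403  0.2934] M [0.0218 0.0147 0.0463] open 1.003 
j [ 0.2449  0.6212 -0.4222  1.8791  0.3749  0.7167  1.2893]
clock: 3.18
tool_pos: [0.5274, -0.0392, 0.1739]
ee_rot: [[-0.888, -0.46, 0.002], [-0.46, 0.888, -0.002], [-0.001, -0.003, -1.0]]
contact_force: [0.7, 0.0, -0.0]
opening: 1.0
t 3.17 p [ 0.5274 -0.0392  0.1739] ty 2.0487 shift mm [-2.0506 11.6832 63.9155] turn [-0.0025  0.0012  0.0127] tilt [ 0.0022 -0.0017] F [ 0.6617  0.048  -0.026 ] M [-0.0095 -0.0146 -0.026 ] open 1.0 
j [ 0.2874  0.6822 -0.4961  1.9065  0.5034  0.6762  1.5333]
```

```bash
python3 -m pendant '[[[-2,6,20],[0,0,0.013],1],[[0,5.5,20],[0,0,0],1],[[0,0,20],[0,0,0],1],[[0,0,0],[0,0,0],1]]'
python3 d.py .524 -.028 .037 2.036
python3 - <<'E'
from h import *
save("scene","s1.png",(230,60,430,260),3);save("top","t1.png",(200,130,340,250),4)
E
```

```text
clock: 3.68
tool_pos: [0.5265, -0.0277, 0.1145]
ee_rot: [[-0.898, -0.439, 0.007], [-0.439, 0.898, -0.003], [-0.005, -0.006, -1.0]]
contact_force: [-0.1, -0.4, 0.1]
opening: 0.998
t 3.67 p [ 0.5265 -0.0277  0.1145] ty 2.0253 shift mm [ 2.7303  1.301  77.474 ] turn [-0.0061  0.0052 -0.0107] tilt [ 0.0074 -0.0031] F [-0.0899 -0.4302  0.0947] M [0.05   0.0318 0.0305] open 0.998 
j [ 0.2061  0.7651 -0.4028  1.9626  0.5837  0.5227  1.4155]
```

View pics/s1.png

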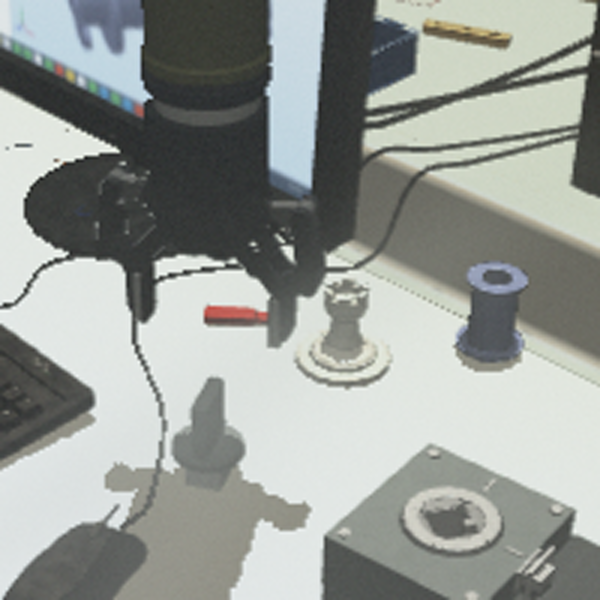

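View pics/t1.png

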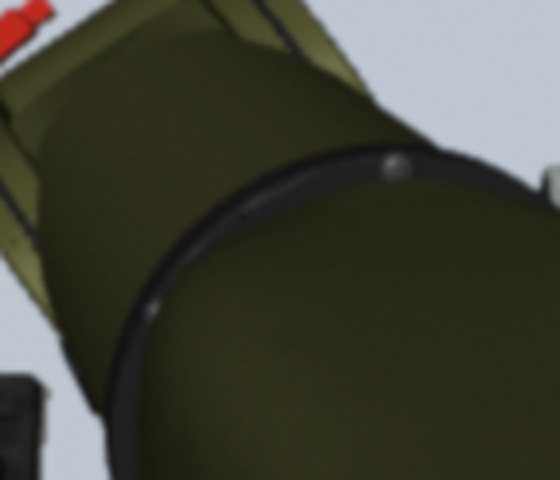

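```bash
python3 -m pendant '[[[3,1.3,19],[-0.006,0.005,-0.01],1],[[0,0,20],[0,0,0],1],[[0,0,18],[0,0,0],1]]'
python3 d.py .524 -.028 .037 2.036
```

```text
clock: 4.15
tool_pos: [0.5268, -0.0281, 0.0586]
ee_rot: [[-0.894, -0.447, 0.009], [-0.447, 0.895, 0.001], [-0.009, -0.003, -1.0]]
contact_force: [0.4, -0.1, 0.2]
opening: 1.0
t 4.15 p [ 0.5268 -0.0281  0.0586] ty 2.0342 shift mm [ 2.6809  1.4362 21.5576] turn [-0.0028  0.0086 -0.0018] tilt [0.0089 0.0013] F [ 0.4085 -0.0691  0.1675] M [-0.0414  0.0281  0.0178] open 1.0 
j [ 0.1562  0.8558 -0.3158  1.9885  0.6624  0.3898  1.3565]
```

```bash
python3 -m pendant '[[[3,1.4,11],[-0.003,0.009,0],1],[[1,0,8],[0,0,0],1],[[0,0,0],[0,0,0],1]]'
python3 d.py .524 -.028 .037 2.036
```

```text
clock: 4.53
tool_pos: [0.5215, -0.029, 0.0372]
ee_rot: [[-0.895, -0.447, -0.004], [-0.447, 0.895, -0.0], [0.003, 0.001, -1.0]]
contact_force: [-0.5, -0.2, -0.3]
opening: 1.002
t 4.53 p [ 0.5215 -0.029   0.0372] ty 2.034 shift mm [-2.6935 -0.2777  0.1925] turn [ 0.0013 -0.0034 -0.002 ] tilt [-0.0037 -0.0003] F [-0.4758 -0.2071 -0.3062] M [ 0.0025  0.0216 -0.0368] open 1.002 
j [ 0.1363  0.8918 -0.2819  1.9973  0.6833  0.3502  1.3367]
```

```bash
python3 -m pendant '[[[-2.5,0,0],[0.001,-0.003,0],1],[[0,0,0],[0,0,0],0],[[0,0,0],[0,0,0],0],[[0,0,0],[0,0,0],0],[[0,0,0],[0,0,0],0]]' 60
python3 d.py .524 -.028 .037 2.036
```

```text
clock: 5.15
tool_pos: [0.5251, -0.0276, 0.0387]
ee_rot: [[-0.895, -0.447, 0.003], [-0.447, 0.895, 0.001], [-0.003, -0.001, -1.0]]
contact_force: [-0.2, 0.4, 0.1]
opening: 0.143
t 5.15 p [ 0.5251 -0.0276  0.0387] ty 2.0337 shift mm [1.1681 0.1586 1.7035] turn [-0.0007  0.0029 -0.0023] tilt [0.0029 0.0007] F [-0.2349  0.418   0.1475] M [0.042  0.0408 0.0254] open 0.143 
j [ 0.1349  0.8897 -0.2827  1.9929  0.6828  0.3498  1.3359]
```

```bash
python3 -m pendant '[[[0,0,-20],[0,0,0],0],[[0,0,-25],[0,0,0],0],[[0,0,-25],[0,0,0],0],[[0,0,-25],[0,0,0],0],[[0,0,-15],[0,0,0],0]]'
python3 d.py .552 -.2186 .14 0.961
```

```text
clock: 5.78
tool_pos: [0.5227, -0.0281, 0.1501]
ee_rot: [[-0.895, -0.447, -0.003], [-0.447, 0.895, -0.0], [0.003, 0.001, -1.0]]
contact_force: [0.3, 0.1, -1.1]
opening: 0.132
t 5.78 p [ 0.5227 -0.0281  0.1501] ty 2.0341 shift mm [  58.9381 -183.5333   10.0725] turn [-0.0004 -0.0029  1.0731] tilt [-0.0027 -0.0002] F [ 0.3169  0.091  -1.1055] M [ 0.0012 -0.047  -0.0573] open 0.132 
j [ 0.2501  0.7133 -0.4691  1.9376  0.5351  0.6187  1.4675]
```

```bash
python3 -m pendant '[[[12,-36,0],[0,0,0],0],[[12,-36,0],[0,0,0],0],[[12,-36,0],[0,0,0],0],[[12,-36,0],[0,0,0],0],[[10,-33,0],[0,0,0],0]]'
python3 -m pendant '[[[0,0,0],[0,0,0.18],0],[[0,0,0],[0,0,0.18],0],[[0,0,0],[0,0,0.18],0],[[0,0,0],[0,0,0.18],0],[[0,0,0],[0,0,0.18],0]]'
python3 d.py .552 -.2186 .14 0.961
```

```text
clock: 6.4
tool_pos: [0.5511, -0.2133, 0.1502]
ee_rot: [[-0.891, -0.454, -0.003], [-0.454, 0.891, 0.003], [0.001, 0.004, -1.0]]
contact_force: [-0.2, 1.1, -1.0]
opening: 0.13
clock: 7.02
tool_pos: [0.5477, -0.2188, 0.1468]
ee_rot: [[-0.895, 0.446, -0.009], [0.446, 0.895, 0.002], [0.01, -0.002, -1.0]]
contact_force: [-0.5, 0.5, -0.5]
opening: 0.132
t 7.03 p [ 0.5477 -0.2188  0.1468] ty 1.1081 shift mm [-3.8224  2.1186  6.8096] turn [-0.0027 -0.0094  0.1471] tilt [-0.0094  0.0025] F [-0.4586  0.485  -0.5334] M [0.0446 0.0088 0.0108] open 0.132 
j [ 0.4533  0.7632 -0.2645  1.7407  0.2893  0.686   1.14  ]
```

```bash
python3 -m pendant '[[[-4,2,8],[0,-0.009,0.147],0],[[0,0,8],[0,0,0],0],[[0,0,8],[0,0,0],0],[[0,0,0],[0,0,0],0]]'
python3 d.py .552 -.2186 .115 0.961
python3 - <<'E'
from h import *
save("scene","s2.png",(310,130,470,270),5);save("top","t2.png",(320,140,480,260),5)
E
```

```text
clock: 7.52
tool_pos: [0.5505, -0.2184, 0.1204]
ee_rot: [[-0.82, 0.572, -0.005], [0.572, 0.82, -0.002], [0.004, -0.004, -1.0]]
contact_force: [-0.0, 0.1, -0.4]
opening: 0.135
t 7.53 p [ 0.5505 -0.2184  0.1204] ty 0.9616 shift mm [-1.3564  0.6814  5.4037] turn [-0.0044 -0.0036  0.0006] tilt [-0.0054 -0.0016] F [-0.0102  0.1287 -0.3759] M [ 0.0016 -0.0111 -0.0403] open 0.135 
j [ 0.4165  0.7987 -0.2072  1.7569  0.2624  0.618   1.0162]
```

View pics/s2.png

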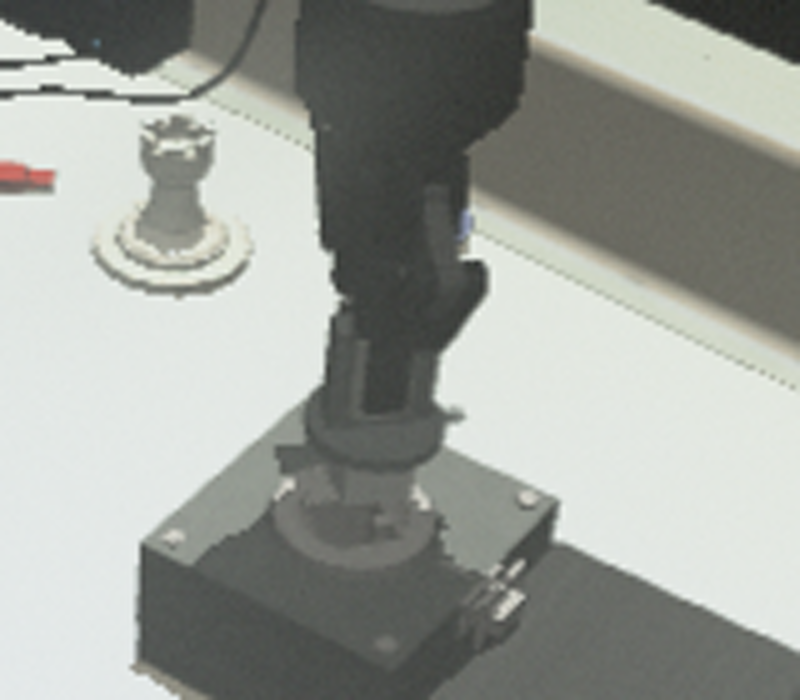

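View pics/t2.png

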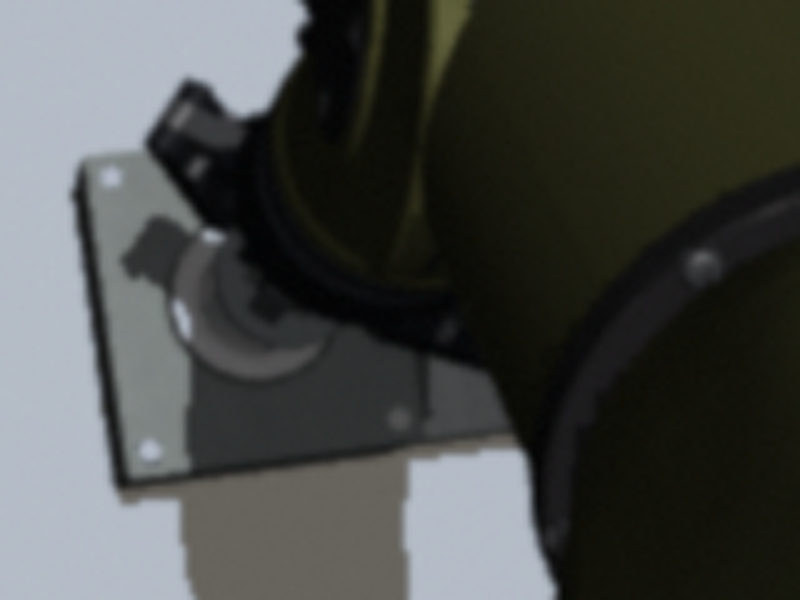

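Run:
```python
from h import *
s=lambda P:(proj("scene",P)-[310-.5,130-.5])*5-.5
def ring(c,z,r):
    a=np.linspace(0,2*np.pi,73);return np.c_[c[0]+r*np.cos(a),c[1]+r*np.sin(a),0*a+z]
im=cv2.imread("pics/s2.png")
for c,z,r,col in[((.5495,-.2187),.1057,.026,(0,0,255)),((.5495,-.2187),.1117,.026,(0,255,255)),((.551,-.2188),.064,.031,(0,255,0)),((.5526,-.2181),.064,.031,(255,0,0))]:
    cv2.polylines(im,[np.int32(s(ring(c,z,r)))],True,col,1)
cv2.imwrite("pics/s2o.png",im)
```

```text
(no output)
```

View pics/s2o.png

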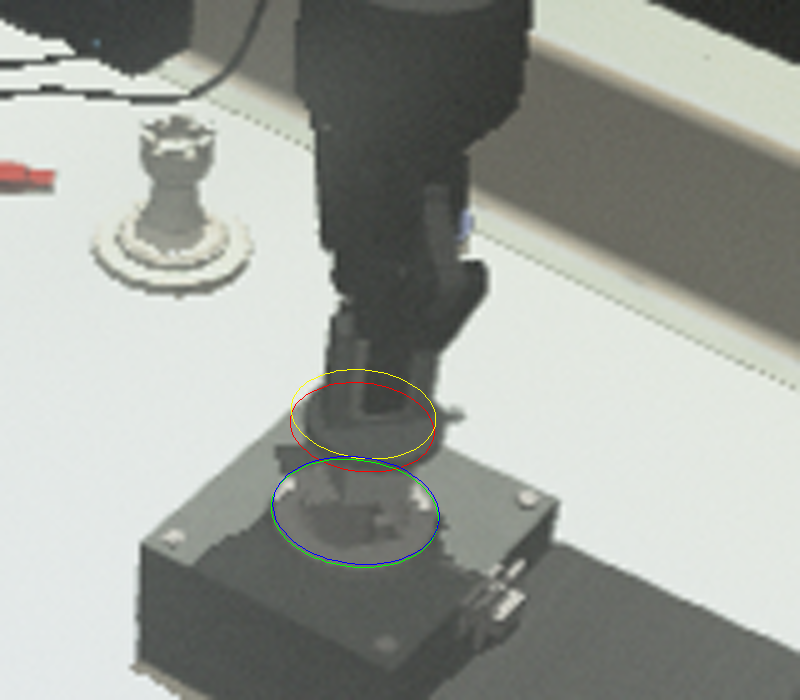

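Run:
```python
from h import *
im=imaging.get_image("scene")[:,:,::-1]
cv2.imwrite("pics/s3_full.png",im)
a=im[200:250,355:410].astype(float);a=np.clip(255*(a/200)**.6,0,255).astype('uint8')
cv2.imwrite("pics/s3.png",cv2.resize(a,None,fx=12,fy=12,interpolation=cv2.INTER_CUBIC))
```

```text
(no output)
```

View pics/s3.png

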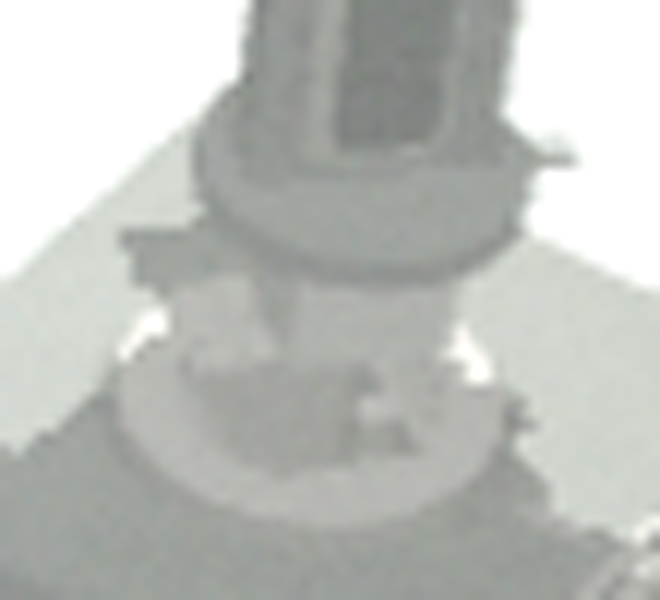

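```bash
python3 d.py .550 -.2166 .105 0.961; python3 -m pendant '[[[1.3,1.2,8],[-0.004,-0.004,0],0],[[0,0,6],[0,0,0],0],[[0,0,0],[0,0,0],0]]'
python3 d.py .550 -.2166 .100 0.961
```

```text
t 7.67 p [ 0.5514 -0.2187  0.1214] ty 0.9604 shift mm [ 2.2941  1.0132 16.4424] turn [-0.0037 -0.0014 -0.0006] tilt [-0.0033 -0.0023] F [-0.5331  0.1895 -1.2479] M [-0.0954  0.0299  0.0154] open 0.133 
j [ 0.4166  0.7973 -0.2071  1.7559  0.2621  0.6181  1.0156]
clock: 8.05
tool_pos: [0.551, -0.2171, 0.1069]
ee_rot: [[-0.82, 0.573, 0.003], [0.573, 0.82, -0.001], [-0.003, 0.001, -1.0]]
contact_force: [-0.3, 0.9, -1.5]
opening: 0.132
t 8.05 p [ 0.551  -0.2171  0.1069] ty 0.9607 shift mm [ 1.164  -0.1802  6.8575] turn [ 0.0009  0.0035 -0.0003] tilt [ 0.0033 -0.0013] F [-0.2574  0.904  -1.4609] M [ 0.0113  0.0366 -0.0189] open 0.132 
j [ 0.4119  0.8163 -0.2     1.7727  0.2696  0.5758  1.0074]
```

```bash
python3 -m pendant '[[[1,0,4],[0,0.003,0],0],[[0,0,4],[0,0,0],0]]'
python3 d.py .550 -.2166 .090 0.961;python3 -m pendant '[[[0,0,3],[0,0,0],0],[[0,0,3],[0,0,0],0]]'
python3 d.py .550 -.2166 .090 0.961
```

```text
clock: 8.3
tool_pos: [0.5507, -0.2164, 0.0989]
ee_rot: [[-0.82, 0.573, 0.002], [0.573, 0.82, 0.001], [-0.001, 0.001, -1.0]]
contact_force: [-1.8, 2.5, 11.7]
opening: 0.132
t 8.3 p [ 0.5507 -0.2164  0.0989] ty 0.9608 shift mm [ 0.4763 -0.5435  8.8807] turn [ 0.0014  0.0012 -0.0002] tilt [0.0018 0.0005] F [-1.7856  2.457  11.7427] M [ 0.3725  0.4237 -0.009 ] open 0.132 
j [ 0.41    0.8286 -0.1971  1.7761  0.2724  0.5619  1.0046]
clock: 8.55
tool_pos: [0.5509, -0.2155, 0.0959]
ee_rot: [[-0.82, 0.572, 0.002], [0.572, 0.82, 0.0], [-0.002, 0.002, -1.0]]
contact_force: [-3.8, 2.0, 11.4]
opening: 0.131
t 8.55 p [ 0.5509 -0.2155  0.0959] ty 0.9613 shift mm [ 0.077  -1.4025  5.8872] turn [0.0017 0.0016 0.0003] tilt [0.0023 0.0005] F [-3.7655  2.0395 11.3725] M [0.4322 0.7185 0.0928] open 0.131 
j [ 0.4074  0.8328 -0.1953  1.7786  0.274   0.5545  1.0021]
```

```bash
python3 -m pendant '[[[2,0,0],[0,0,0],0],[[1,0,1],[0,0,0],0]]'
python3 d.py .550 -.2166 .090 0.961;python3 -m pendant '[[[0,0,3],[0,0,0],0],[[0,0,3],[0,0,0],0]]'
python3 d.py .550 -.2166 .090 0.961
```

```text
clock: 8.8
tool_pos: [0.5495, -0.214, 0.0954]
ee_rot: [[-0.82, 0.572, 0.005], [0.572, 0.82, -0.0], [-0.004, 0.003, -1.0]]
contact_force: [1.1, -1.2, -0.8]
opening: 0.13
t 8.8 p [ 0.5495 -0.214   0.0954] ty 0.9615 shift mm [-1.8338 -1.8728  5.3627] turn [0.0027 0.0044 0.0005] tilt [ 0.0052 -0.0003] F [ 1.1113 -1.1598 -0.8236] M [-0.1972 -0.2137  0.0064] open 0.13 
j [ 0.4048  0.831  -0.1933  1.7874  0.2754  0.5443  0.9987]
clock: 9.05
tool_pos: [0.5499, -0.2141, 0.0888]
ee_rot: [[-0.82, 0.572, 0.006], [0.572, 0.82, -0.0], [-0.005, 0.003, -1.0]]
contact_force: [1.1, 0.1, 0.4]
opening: 0.132
t 9.05 p [ 0.5499 -0.2141  0.0888] ty 0.9615 shift mm [-1.5359 -1.9762 -1.1737] turn [0.0029 0.0049 0.0005] tilt [ 0.0057 -0.0004] F [1.1317 0.0858 0.3829] M [-0.0354 -0.1249  0.0033] open 0.132 
j [ 0.4025  0.8413 -0.1894  1.7898  0.2785  0.5309  0.996 ]
```

```bash
python3 -m pendant '[[[0,0,4],[0.003,0.005,0],0],[[0,0,4],[0,0,0],0],[[0,0,3],[0,0,0],0]]'
python3 d.py .550 -.2150 .0787 0.961
```

```text
clock: 9.43
tool_pos: [0.5499, -0.2141, 0.0784]
ee_rot: [[-0.82, 0.572, -0.001], [0.572, 0.82, -0.0], [0.001, -0.001, -1.0]]
contact_force: [-8.5, 2.9, 34.5]
opening: 0.131
t 9.43 p [ 0.5499 -0.2141  0.0784] ty 0.9613 shift mm [-0.5945 -0.7376 -0.3484] turn [-0.0007 -0.0005  0.0003] tilt [-0.0008 -0.0002] F [-8.5059  2.9212 34.4655] M [ 0.4299  1.305  -0.0154] open 0.131 
j [ 0.3978  0.8594 -0.1836  1.7874  0.2823  0.5212  0.992 ]
```

```bash
python3 -m pendant '[[[0,0,-0.4],[0,0,0],0],[[0,0.3,0],[0,0,0.1],0],[[0,0.4,0],[0,0,0.1],0]]'
python3 d.py .550 -.2150 .0787 0.11
```

```text
clock: 9.8
tool_pos: [0.5506, -0.2136, 0.0791]
ee_rot: [[-0.686, 0.727, 0.0], [0.727, 0.686, -0.0], [-0.0, -0.0, -1.0]]
contact_force: [-0.6, 0.6, 1.4]
opening: 0.128
t 9.8 p [ 0.5506 -0.2136  0.0791] ty 0.7564 shift mm [-0.5834 -1.4197  0.4104] turn [-0.      0.0004  0.6464] tilt [ 0.0002 -0.0004] F [-0.6472  0.6429  1.3718] M [-0.0509  0.0193  0.1364] open 0.128 
j [ 0.3675  0.8562 -0.1323  1.7882  0.2062  0.5103  0.8564]
```

```bash
python3 -m pendant '[[[0,0.4,0],[0,0,0.12],0],[[0,0.4,0],[0,0,0.12],0],[[0,0.4,0],[0,0,0.12],0]]'
python3 d.py .550 -.2150 .0787 0.11
```

```text
clock: 10.18
tool_pos: [0.5516, -0.213, 0.0791]
ee_rot: [[-0.376, 0.926, 0.0], [0.926, 0.376, -0.001], [-0.001, -0.0, -1.0]]
contact_force: [0.3, -1.2, 1.4]
opening: 0.135
t 10.18 p [ 0.5516 -0.213   0.0791] ty 0.3859 shift mm [-1.2386 -2.2828  0.4228] turn [0.     0.0008 0.2759] tilt [ 0.0002 -0.0007] F [ 0.2998 -1.1836  1.3773] M [-0.084  -0.1206  0.1704] open 0.135 
j [ 0.3131  0.8557 -0.0402  1.7891  0.0649  0.4977  0.6156]
```

```bash
python3 -m pendant '[[[0,0.3,0],[0,0,0.1],0],[[0,0.3,0],[0,0,0.1],0]]'
python3 d.py .550 -.2150 .0787 0.11
python3 -m pendant '[[[0,0.2,0],[0,0,0.06],0],[[0,0,0],[0,0,0.04],0]]'
python3 d.py .550 -.2150 .0787 0.11
```

```text
clock: 10.42
tool_pos: [0.5522, -0.2129, 0.0791]
ee_rot: [[-0.179, 0.984, 0.0], [0.984, 0.179, -0.001], [-0.001, -0.0, -1.0]]
contact_force: [-0.3, -0.3, 0.9]
opening: 0.131
t 10.43 p [ 0.5522 -0.2129  0.0791] ty 0.1799 shift mm [-1.6981 -2.5869  0.4174] turn [-0.0001  0.0011  0.0699] tilt [ 0.0001 -0.0011] F [-0.2936 -0.3308  0.8896] M [-0.0346 -0.0496  0.1679] open 0.131 
j [ 0.2833  0.8571  0.0108  1.7891 -0.015   0.495   0.4834]
clock: 10.68
tool_pos: [0.5526, -0.2128, 0.0791]
ee_rot: [[-0.077, 0.997, 0.0], [0.997, 0.077, -0.002], [-0.002, 0.0, -1.0]]
contact_force: [0.8, 0.4, 2.2]
opening: 0.132
t 10.68 p [ 0.5526 -0.2128  0.0791] ty 0.0769 shift mm [-1.9843 -2.7478  0.4256] turn [ 0.      0.0015 -0.0331] tilt [ 0.0002 -0.0015] F [0.7732 0.3543 2.1603] M [-0.0119 -0.1031  0.1091] open 0.132 
j [ 0.2682  0.8582  0.0364  1.7893 -0.0551  0.4945  0.4175]
```

```bash
python3 -m pendant '[[[0,0.1,0],[0,0,0.05],0],[[0,0,0],[0,0,0.05],0]]'
python3 d.py .550 -.2150 .0787 0
python3 -m pendant '[[[0,0,0],[0,0,0.05],0],[[0,0,0],[0,0,0.05],0]]'
python3 d.py .550 -.2150 .0787 0
```

```text
clock: 10.92
tool_pos: [0.5529, -0.2128, 0.0791]
ee_rot: [[0.028, 1.0, 0.001], [1.0, -0.028, -0.002], [-0.002, 0.001, -1.0]]
contact_force: [1.1, -0.1, 1.8]
opening: 0.132
t 10.93 p [ 0.5529 -0.2128  0.0791] ty -0.028 shift mm [-2.2357 -2.8189  0.423 ] turn [ 0.0006  0.0016 -0.028 ] tilt [ 0.0006 -0.0016] F [ 1.0754 -0.1393  1.7655] M [-0.0482 -0.0789  0.4062] open 0.132 
j [ 0.2537  0.8595  0.0619  1.7895 -0.0961  0.4944  0.3507]
clock: 11.18
tool_pos: [0.553, -0.2127, 0.0792]
ee_rot: [[0.125, 0.992, 0.0], [0.992, -0.125, -0.003], [-0.003, 0.001, -1.0]]
contact_force: [0.1, -1.2, 2.1]
opening: 0.129
t 11.18 p [ 0.553  -0.2127  0.0792] ty -0.1251 shift mm [-2.6284 -2.7263  0.4776] turn [ 0.0004  0.0029 -0.1251] tilt [ 0.0002 -0.0029] F [ 0.1032 -1.218   2.1059] M [-0.3276  0.0014  2.2475] open 0.129 
j [ 0.2384  0.861   0.0871  1.7902 -0.1336  0.495   0.2877]
```

```bash
python3 -m pendant '[[[0,0,0.6],[0,0,0.01],0],[[0,0,0.3],[0,0,0],0]]'
python3 d.py .550 -.2150 .0787 -.12
python3 -m pendant '[[[0,0,0],[0,0,0],0.35],[[0,0,0],[0,0,0],0.6],[[0,0,0],[0,0,0],0.6]]'
python3 d.py .550 -.2150 .0787 -.12
```

```text
clock: 11.42
tool_pos: [0.5531, -0.2127, 0.0791]
ee_rot: [[0.127, 0.992, -0.0], [0.992, -0.127, -0.005], [-0.005, 0.0, -1.0]]
contact_force: [-1.0, -1.8, 3.6]
opening: 0.129
t 11.43 p [ 0.5531 -0.2127  0.0791] ty -0.1276 shift mm [-2.6806 -2.7811  0.4514] turn [ 0.0004  0.0047 -0.0076] tilt [-0.0002 -0.0047] F [-1.0017 -1.7526  3.6439] M [-0.2558  0.1613  2.1428] open 0.129 
j [ 0.2357  0.8612  0.0897  1.7904 -0.134   0.4946  0.2847]
clock: 11.8
tool_pos: [0.5518, -0.2124, 0.0782]
ee_rot: [[0.138, 0.99, -0.002], [0.99, -0.138, -0.002], [-0.003, -0.002, -1.0]]
contact_force: [0.4, 0.5, 0.3]
opening: 0.599
t 11.8 p [ 0.5518 -0.2124  0.0782] ty -0.1389 shift mm [-2.8034 -1.4303 -0.4692] turn [-0.002   0.0027 -0.0189] tilt [-0.0023 -0.0024] F [0.4166 0.4959 0.3426] M [-0.0195 -0.008   0.0596] open 0.599 
j [ 0.2362  0.8624  0.0907  1.7919 -0.139   0.4949  0.279 ]
```

```bash
python3 -m pendant '[[[0,0,-15],[0,0,0],0.6],[[0,0,-25],[0,0,0],0.6],[[0,0,-35],[0,0,0],0.6],[[0,0,-35],[0,0,0],0.6],[[0,0,-20],[0,0,0],0.6]]'
python3 -m pendant '[[[50,-25,0],[0,0,0],0.6],[[50,-25,0],[0,0,0],0.6],[[50,-25,0],[0,0,0],0.6],[[50,-25,0],[0,0,0],0.6],[[50,-25,0],[0,0,0],0.6]]'
python3 - <<'E'
from h import *
save("scene","s4.png",(310,170,490,310),4.4);save("top","t4.png",(320,140,480,260),5)
E
```

```text
clock: 12.42
tool_pos: [0.5511, -0.2125, 0.2142]
ee_rot: [[0.144, 0.99, -0.004], [0.99, -0.144, -0.001], [-0.002, -0.004, -1.0]]
contact_force: [0.6, 0.3, -0.9]
opening: 0.6
clock: 13.05
tool_pos: [0.4672, 0.054, 0.2204]
ee_rot: [[0.16, 0.987, 0.013], [0.987, -0.16, -0.004], [-0.002, 0.013, -1.0]]
contact_force: [0.9, 0.4, 0.1]
opening: 0.599
```

View pics/s4.png

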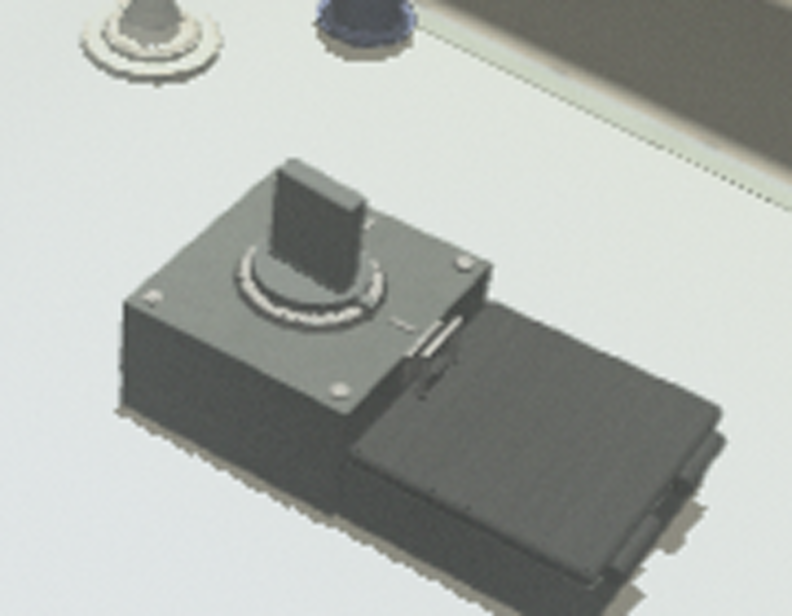

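View pics/t4.png

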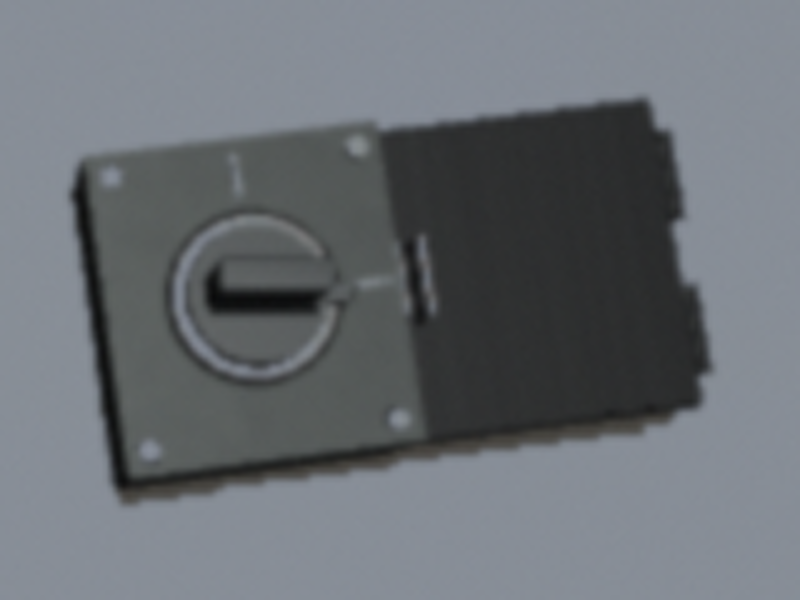

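Run:
```python
from h import *
np.set_printoptions(precision=4,suppress=True)
B=lambda p,z:atz("top",320-.5+(p[0]+.5)/5,140-.5+(p[1]+.5)/5,z)
c=B((257,297),.064);p=B((345,292),.068);m=B((375,281),.060)
f=B((260,295),.070)
print(c,p,"ptr",np.arctan2(p[1]-c[1],p[0]-c[0]),"mark",np.arctan2(m[1]-c[1],m[0]-c[0]))
g=[B(q,.114) for q in[(222,257),(335,262),(338,285),(222,287)]]
print("bar",np.mean(g,0),np.arctan2(g[1][1]-g[0][1],g[1][0]-g[0][0]),np.arctan2(g[2][1]-g[3][1],g[2][0]-g[3][0]))
im=cv2.imread("pics/s4.png")
a=np.linspace(0,2*np.pi,73)
for cc,z,r,col in[((.551,-.2188),.070,.026,(0,255,255)),((.551,-.2188),.064,.031,(0,255,0))]:
    q=(proj("scene",np.c_[cc[0]+r*np.cos(a),cc[1]+r*np.sin(a),0*a+z])-[309.5,169.5])*4.4-.5
    cv2.polylines(im,[np.int32(q)],True,col,1)
b=np.array([[.551+sx*.02*np.cos(-1.46)-sy*.006*np.sin(-1.46),-.2188+sx*.02*np.sin(-1.46)+sy*.006*np.cos(-1.46),.114] for sx,sy in((1,1),(1,-1),(-1,-1),(-1,1))])
q=(proj("scene",b)-[309.5,169.5])*4.4-.5
cv2.polylines(im,[np.int32(q)],True,(0,0,255),1)
cv2.imwrite("pics/s4o.png",im)
imaging.get_image("top");imaging.get_image("scene")
for n in("rook_mid","eraser_mid"):print(n,imaging.boxes_of("top",n)[0]["at"],imaging.boxes_of("scene",n)[0]["at"])
```

```text
[ 0.5522 -0.2184  0.064 ] [ 0.553  -0.2501  0.068 ] ptr -1.5442868297923353 mark -1.4358150235215763
bar [ 0.5529 -0.2185  0.114 ] -1.626879489769465 -1.5653402818496789
rook_mid [0.6932, 0.0054, 0.0108] [0.6904, 0.0031, 0.013]
eraser_mid [0.3572, -0.192, 0.0162] [0.3497, -0.2014, 0.0168]
```

View pics/s4o.png

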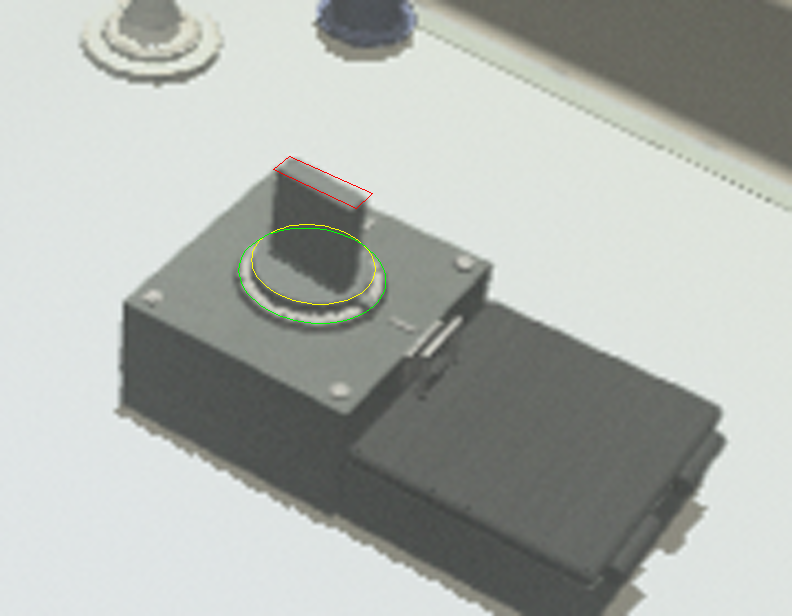

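```bash
python3 -m pendant '[[[0,0,0],[0,0,0],0.6]]'; python3 -c "
from station import env
print(env.job_done())"
```

```text
clock: 13.58
tool_pos: [0.4684, 0.0494, 0.2197]
ee_rot: [[0.164, 0.986, 0.012], [0.986, -0.164, -0.006], [-0.004, 0.013, -1.0]]
contact_force: [-0.7, -0.1, -0.1]
opening: 0.598
the job is handed in; nothing more can be done
None
```

The box should be unlocked: the plug stands fully home in the lock, turned clockwise to its stop, and the bolt no longer shows in the staple. The job went in at 13.6 s with the gripper well clear of everything; no verdict was reported.

- **Insertion:** The plug's notch was lined up with the rib at about -0.61 rad in world axes. It first caught on the funnel with about 12 N, so I shifted it about 2 mm sideways, after which it slid in. The flange came home with the TCP at 0.078 m; 0.0787 m was expected. The push peaked at about 35 N.
- **Turning:** The turning moment stayed at the rotor's friction (0.11 to 0.17 N m) until the stop. There it rose to about 2.2 N m.
- **Last checks:** The plug's height in the scene picture matches a seated flange to within a pixel or two. The rook's measured position changed by only a few millimetres in both views, within the error of the measurement. The eraser's changed by up to 5 mm, in height in the top view, which I also put down to the detector.
- **Disagreements:**
  - The plug's pointer reads about 0.1 rad past the -y mark, which fits the plug's play in the bore.
  - The two cameras differed by 2 to 4 mm on the positions of the plug and lock. I settled that by feel during insertion.

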